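Brush out the diffuser and hold it against its sprung mounting plate

ROBOT

A 6-joint arm with a two-finger parallel gripper is mounted at the origin on the work surface. World frame = base frame: x ahead of the robot, y to its left, z up, the work surface at z = 0. Lengths are in m, angles in rad, forces in N, time in s.
With the tool pointing down it reaches from about 0.35 to 0.975 m from the base axis. Payload 17.4 kg.
Tool frame: the origin (TCP) lies between the finger pads; the fingertips stand 14 mm ahead of it and the grasp point (between the pads) lies 5 mm behind it; z points along the fingers, y is the direction in which the jaws open and shut (so a half turn about z gives the same grasp; the last joint's range is limited). The gripper opens to 85 mm and grips with 20 to 120 N. Pads are 22 mm wide; open, the fingers measure 114 mm over their backs; the gripper's body (76 mm by 85 mm) begins 54 mm behind the grasp point. The pads swing forward as they close: fully open they stand 13 mm farther back than shut.
Start: joints at [1.18, 0.116, 1.442, -0, 1.584, -0.038], TCP at [0.233, 0.633, 0.245] pointing down, gripper open.
Joint ranges: [-2.83, 2.83], [-0.83, 2.19], [0.07, 2.5], [-1.14, 4.28], [0.01, 3], [-2.97, 2.97]. Speed limits (rad/s): [1.89, 1.89, 2.22, 3.14, 3.14, 3.14].

INTERFACE

Orientations are given as a unit quaternion [x, y, z, w].
In Python, from bench import r gives the robot as it stands.
- The arm moves only by the shell command python3 -m crank 'ROWS' [FORCE]. ROWS is JSON, one flat list of numbers, 7 for each row, row after row: the shift along the world's x, y, z in m, then the turn, a rotation vector about the world's x, y, z in rad, then the opening, from 0 (shut) to 1 (fully open). In form: [tx, ty, tz, rx, ry, rz, fingers, tx, ty, tz, rx, ry, rz, fingers, ...]. A call has 1 to 5 rows; each row shifts and turns the pose as measured when the row begins; what a row does not reach is not made up. A row lasts 1/8 s, in which the tool goes at most 62.5 mm and 10.7 degrees, less where a joint would pass 70% of its speed; a pose out of reach is approached as far as the arm can. A call is refused whole if a number of a shift passes 0.0625 or a number of a turn 0.188, either way. A call with a gripper value outside its range is refused whole. The fingers move at their own pace and stop on an object; FORCE is the grip in N (left out, the last holds). Time passes only in rows, so rows that do not move let the fingers close. It gives the time, the measured TCP pose, the force and the opening at its end, in the units of the state.
- r.read_state(): the state, without advancing time (a new reading comes with each control period).
- r.grab_frame(name): name is "side" or "top" or "wrist"; returns a dict with "color" (400x640x3 uint8, red, green, blue), "fx", "fy", "cx", "cy" (pixels), "k1" (the pictures are not rectified: a ray, as slopes to the right and down, at radius r is drawn at 1 + k1 r^2 times it, then the intrinsics apply), "R" (3x3) and "t" (3): a world point X has camera coordinates R X + t. Camera axes: x right, y down, z forward; pixel columns grow to the right and rows downward; lengths in m; the calibration is good to about 2 mm. A picture is of the moment at which its call begins. There is no depth.
- r.job_done(): hands the job in, once; it reports no verdict.
The state is a dict: "time_s": time; "qpos": joint angles; "joint_velocities": joint speeds; "joint_efforts": joint torques, N m; "ee_pos": TCP position; "ee_rot": TCP orientation; "contact_force": force on the tool from outside, world axes, zero at the start; "ft_torque": the same for the moment, N m; "width": finger opening in m.
Only numpy, scipy, OpenCV 4.12 (cv2) and the standard library are available. Lean on these libraries where they do the work, as an engineer would, in place of code of your own. Each camera call takes 0.05 s, during which the arm holds its last target.

TASK

Take the long brush from its stand, run it down to near the bottom of the empty white diffuser twice (drawing it up at least half-way in between), and put it back upright in its stand. Then bring the diffuser up to the steel plate on the marble bookend, standing on the console with its plain back flat against the plate and centred on it, and push until the sprung plate has gone back about half of its travel (about 9 N), never to the end of it. Hold it steady there for three seconds and finish still holding and pressing it, so that someone can drive the screws; leave everything else on the console where it is.

Things in the scene. Friction and masses are not known exactly. Their poses are not given: they have to be found in the camera images.
- brush_handle (a point): Centre of the brush's round wooden handle (16 mm in diameter, 65 mm long, reaching 36 mm below and 29 mm above this point, clear all round). The brush is rigid, 176 mm long, about 70 g, and hangs upright in its stand. Axes: z runs up along the brush from the tip to the handle. Below this point: the underside of a black disc collar (64 mm in diameter, 6 mm thick) is 42 mm down, the tip is 147 mm down.
- brush_tip (a point): Lowest point of the brush, on its axis; 147 mm below brush_handle. The white bristle head is 29 mm in diameter and reaches from the tip 68 mm up, then a thin 8 mm stem up to the collar, whose underside is 105 mm above the tip.
- brush: The whole brush; same point and axes as point brush_tip (origin at its tip).
- stand: Blue ceramic tube fixed to the console, open at the top: 56 mm outside, 44 mm inside diameter, rim 115 mm above the console. Origin at the centre of its foot. The brush hangs in it by its collar, which rests on the rim, tip 10 mm above the console.
- diffuser_center (a point): Centre (half-way up, on the middle axis) of the empty white plastic diffuser: an open-topped box 64 mm deep (its x), 56 mm wide (its y), 90 mm high (z), walls and floor 4 mm; its inner floor lies 41 mm below this point and its rim 45 mm above. About 0.22 kg, loose. Its front with a grey grille is on its -x side, its plain flat back on its +x side.
- diffuser: The diffuser; origin at the centre of its underside, same axes as diffuser_center.
- diffuser_back (a point): Middle of the diffuser's flat back: 32 mm along its +x from diffuser_center, 45 mm above its underside.
- bookend: Marble bookend fixed to the console, 115 mm high, 110 mm wide; it carries the sprung plate in front of it. Origin on the console below the middle of the plate's front face (as it stands when not pressed). x points from the plate towards the marble (the direction of pressing, away from the robot), y along the plate, z up; the front of the marble is at x = +54 mm.
- plate_face (a point): Middle of the front face of the steel mounting plate, 45 mm above the console; moves with the plate. The plate is 100 mm wide, 8 mm thick, and reaches from 8 to 88 mm above the console; its face is upright and looks along the bookend's -x.
- plate (a joint): How far (m) the plate has been pushed back along the bookend's +x: 0 untouched, 0.036 at its hard end. Spring of 500 N/m (0.5 N per mm) with no preload, so half-way is 0.018 m and 9 N.
- mabkhara: Bystander: dark wooden incense burner, lid shut, 80 x 80 mm, 141 mm high; it or the brush stand is on the left, the other on the right. Origin at the centre of its underside.
- dish: Bystander: turquoise glass dish 110 mm across, 30 mm high. Origin at the centre of its underside.
- key: Bystander: stainless steel vehicle key, 78 mm long, 10 mm thick, lying flat. Origin on its underside.
- screwdriver: Bystander: screwdriver 180 mm long, lying on the console. Origin on its underside.
- refill: Bystander: small amber glass bottle, 40 mm across, 85 mm high. Origin at the centre of its underside.
Mind the look-alikes: they are no part of the job. What is meant by the brush is not purple, and is the smaller of those in its own colour.

How it is judged:
On the way, in this order (a step that is already met when the one before it is completed fails the run):
1. the held brush is down near the diffuser's bottom (x of brush_tip in the frame of diffuser_center between -0.026 and 0.026 m and y of brush_tip in the frame of diffuser_center between -0.022 and 0.022 m and z of brush_tip in the frame of diffuser_center below -0.02 m and angle between diffuser's own z axis and vertical below 0.15 rad and contact force between the fingers and brush above 0.5 N), for 0.05 s.
2. the brush is drawn up (z of brush_tip in the frame of diffuser_center above -0.005 m and contact force between the fingers and brush above 0.5 N), for 0.05 s.
3. the brush is down near the bottom a second time (all of step 1), for 0.05 s.
4. the brush is back upright in its stand and let go (horizontal distance between brush_tip and stand below 0.014 m and height (world z) of brush_tip below 0.016 m and angle between brush_tip's own z axis and vertical below 0.12 rad and contact force between the fingers and brush below 0.1 N), for 0.2 s.
5. the diffuser is pressed flat and centred on the plate with the plate about half-way back, held steady (value of joint plate between 0.01 and 0.026 m and contact force between diffuser and plate between 4 and 14 N and velocity of joint plate between -0.008 and 0.008 m/s and distance between diffuser_back and plate_face below 0.014 m and angle between the x axis of diffuser and the x axis of bookend, either way round below 0.1 rad and angle between diffuser_center's own z axis and vertical below 0.1 rad and height (world z) of diffuser_center below 0.055 m and contact force between any of the fingers, the arm and diffuser above 2 N), for 2 s.
At the end, for the whole second after the job is handed in: Robot still pressing the diffuser on the plate: plate still, 10-26 mm back, 4-14 N; middles of back and plate within 14 mm, 0.10 rad; diffuser upright (0.10 rad), within 10 mm of the console; brush upright in its stand (axis within 14 mm, tip below 16 mm) (all of step 5 and horizontal distance between brush_tip and stand below 0.014 m and height (world z) of brush_tip below 0.016 m and angle between brush_tip's own z axis and vertical below 0.12 rad); the arm keeps its last pose, push and grip.
It fails at once if the sprung plate is driven to its end (value of joint plate above 0.034 m).
It fails at once if the diffuser is tipped over (angle between diffuser_center's own z axis and vertical above 0.6 rad).
It fails at once if a bystander is disturbed (distance of any of mabkhara, dish, key, screwdriver, refill from where it was at the start of the episode above 0.03 m).
It also fails if it takes over 72 s, if anything falls off the work surface, if the arm or the gripper's body presses on something with over 40 N, if the wrist force passes 120 N, or if a joint passes its speed limit or range.

## Working session

There is one attempt and no reset: what is moved stays moved. The work goes in short steps, Python scripts to look and compute and a shell command to move; the robot and the scene stay as the last step left them, time stands still between calls to the robot, and variables do not carry over. Pictures are saved under pics/ and viewed, and the job is handed in when it is done.

```bash
ls; mkdir -p pics; python3 - <<'E'
from bench import r
import cv2
print(r.read_state())
for n in ("side","top","wrist"):
    f=r.grab_frame(n); cv2.imwrite(f"pics/a_{n}.png",f["color"][:,:,::-1])
    print(n,{k:(v.tolist() if hasattr(v,'tolist') else v) for k,v in f.items() if k!="color"})
E
```

```text
pics
{'time_s': 0.0, 'qpos': array([ 1.18021728e+00,  1.16492249e-01,  1.44228202e+00,  5.08101440e-06,
        1.58400202e+00, -3.78409940e-02]), 'joint_velocities': array([-2.39630001e-04,  1.41031651e-03,  6.21321602e-05,  1.66064914e-04,
        3.42427630e-04,  2.25143757e-03]), 'joint_efforts': array([ 2.81399240e-03, -7.31990075e+01, -6.32500362e+01,  1.57309414e-04,
        6.17199476e-03,  8.25202119e-05]), 'ee_pos': array([0.2331557 , 0.63326164, 0.24454754]), 'ee_rot': array([ 1.75456029e-01,  9.84487091e-01, -5.77749296e-04, -1.28287756e-04]), 'contact_force': array([ 0.21427695, -0.4094118 , -0.12389466]), 'ft_torque': array([-0.05518322,  0.00306857,  0.01938318]), 'width': 0.08554026008962955}
side {'fx': 506.43354082110227, 'fy': 506.43354082110227, 'cx': 308.828671908725, 'cy': 197.27867794702922, 'k1': -0.07445856187504092, 'R': [[0.9755998383130708, -0.21899802486806258, -0.015646743667517414], [-0.17248158107750874, -0.7203793492164674, -0.6717914091527677], [0.13584940070722554, 0.6580983652360384, -0.7405751022017563]], 't': [-0.48718910863709675, 0.172230847472
[... 151 characters left out ...]
530668823, 'R': [[0.010994708020077243, -0.9998787888198547, -0.01102379533979415], [-0.9992269992003566, -0.010570086077047427, -0.037863932037942596], [0.03774282004041795, 0.011431576814430643, -0.9992220967267148]], 't': [0.02825984179212165, 0.5111288549543144, 1.0287397515978387]}
wrist {'fx': 334.30234032874574, 'fy': 334.30234032874574, 'cx': 321.01938384246455, 'cy': 202.17999842841976, 'k1': 0.007036441353798901, 'R': [[0.34563885270438727, 0.9383673958246069, -0.0006433929919638026], [0.9002555535049469, -0.33140713329287924, 0.2823282670688489], [0.2647144157100221, -0.09816283642979624, -0.9593176406484771]], 't': [-0.6737378678562014, -0.036029835681039075, 0.3789540468328861]}
```

View pics/a_top.png

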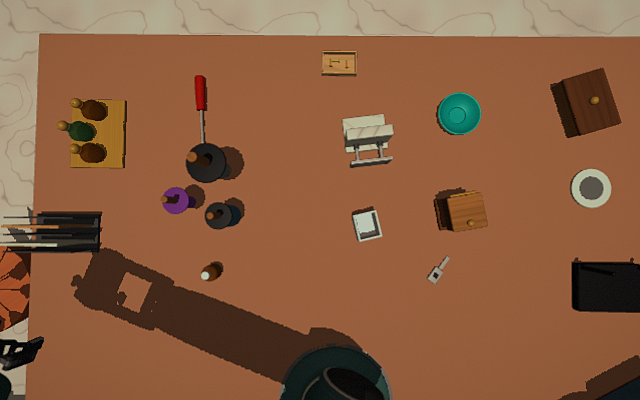

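View pics/a_side.png

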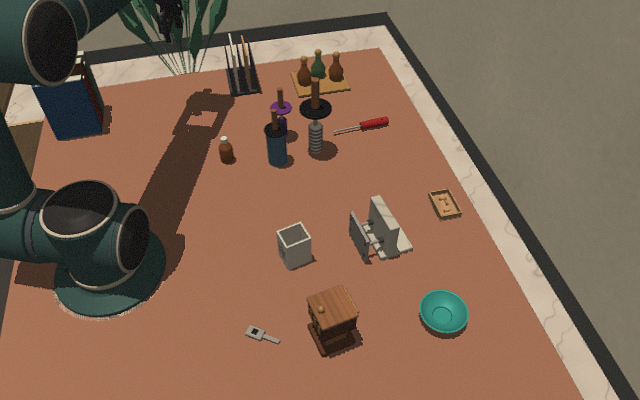

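View pics/a_wrist.png

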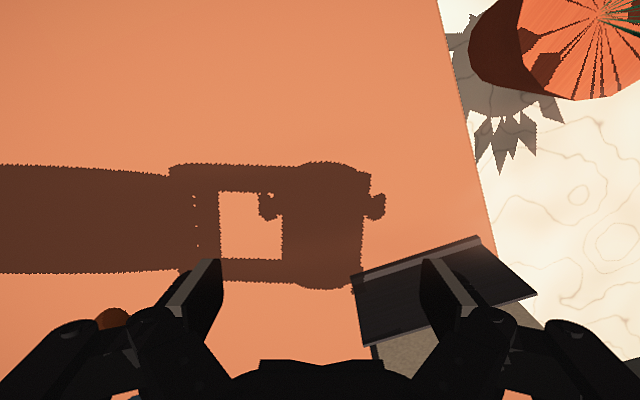

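Brush candidates:
- Purple collar: top (176,200), side (281,107).
- Large black disc in a grey ribbed stand: top (206,162), side (316,106).
- Small black disc in the blue tube: top (219,215), side (275,130).

The description fits the small black one in the blue tube. I'll check it in a close crop.

```bash
cat > h.py <<'E'
import numpy as np, cv2
def load(n,tag="a"): return cv2.imread(f"pics/{tag}_{n}.png")
def ray(f,uv):
    K=np.array([[f["fx"],0,f["cx"]],[0,f["fy"],f["cy"]],[0,0,1.]])
    p=cv2.undistortPoints(np.array(uv,float).reshape(-1,1,2),K,np.array([f["k1"],0,0,0.])).reshape(-1,2)
    R=np.array(f["R"]);t=np.array(f["t"])
    d=np.c_[p,np.ones(len(p))]@R
    return -R.T@t,d
def plane(f,uv,z):
    o,d=ray(f,uv); return o+d*((z-o[2])/d[:,2])[:,None]
def tri(f1,uv1,f2,uv2):
    o1,d1=ray(f1,uv1);o2,d2=ray(f2,uv2);d1=d1[0];d2=d2[0]
    s=np.linalg.lstsq(np.c_[d1,-d2],o2-o1,rcond=None)[0]
    a=o1+d1*s[0];b=o2+d2*s[1];return (a+b)/2,np.linalg.norm(a-b)
def proj(f,X):
    K=np.array([[f["fx"],0,f["cx"]],[0,f["fy"],f["cy"]],[0,0,1.]])
    return cv2.projectPoints(np.array(X,float).reshape(-1,1,3),cv2.Rodrigues(np.array(f["R"]))[0],np.array(f["t"]),K,np.array([f["k1"],0,0,0.]))[0].reshape(-1,2)
E
python3 - <<'E'
import cv2,numpy as np
s=cv2.imread("pics/a_side.png");t=cv2.imread("pics/a_top.png")
a=cv2.resize(s[70:180,220:360],None,fx=4,fy=4,interpolation=cv2.INTER_CUBIC)
cv2.imwrite("pics/b1.png",a)
b=cv2.resize(t[130:250,150:260],None,fx=4,fy=4,interpolation=cv2.INTER_CUBIC)
c=cv2.resize(t[100:250,335:410],None,fx=4,fy=4,interpolation=cv2.INTER_CUBIC)[:480]
c=cv2.resize(t[105:250,335:410],(240,480),interpolation=cv2.INTER_CUBIC)
cv2.imwrite("pics/b2.png",np.hstack([b,c]))
a=cv2.resize(s[185:275,265:420],None,fx=5,fy=5,interpolation=cv2.INTER_CUBIC)
cv2.imwrite("pics/b3.png",a)
E
```

```text
(no output)
```

View pics/b1.png

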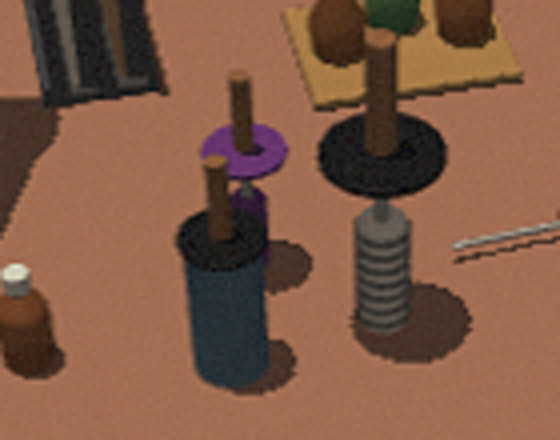

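View pics/b2.png

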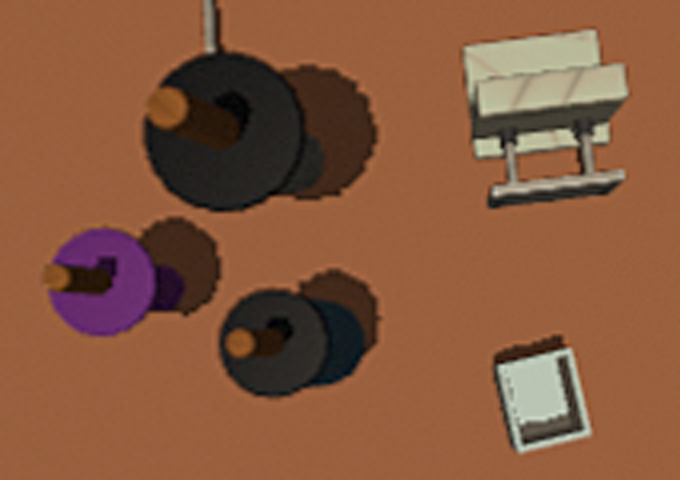

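View pics/b3.png

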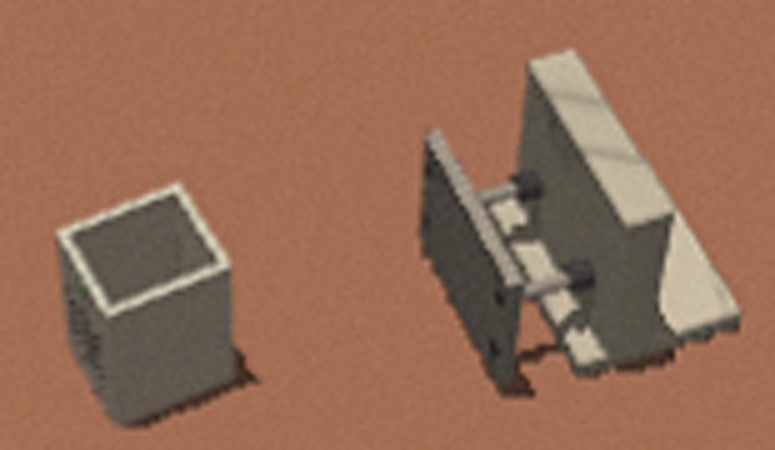

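The crop confirms it: the small black collar in the blue tube (top (219,215)) is the brush, and the mabkhara/stand layout is consistent. Next I'll measure positions.

```bash
cat >> h.py <<'E'
def up(img,x0,y0,x1,y1,s):
    return cv2.resize(img[y0:y1,x0:x1],None,fx=s,fy=s,interpolation=cv2.INTER_CUBIC)
def cr(p,x0,y0,s): return (np.array(p,float)+.5)/s-.5+np.array([x0,y0])
E
python3 - <<'E'
from h import *
from bench import r
F={n:r.grab_frame(n) for n in("side","top")}
print({n:np.round(-np.array(F[n]["R"]).T@np.array(F[n]["t"]),3) for n in F})
t=F["top"]["color"][:,:,::-1];s=F["side"]["color"][:,:,::-1]
# collar
g=t.max(2); m=((g<75)).astype(np.uint8)
m2=np.zeros_like(m); m2[195:235,200:240]=m[195:235,200:240]
# explicit crop fit points from b2
p=cr([[273,289],[219,343],[328,343],[273,397],[235,303],[311,303],[235,382],[311,382]],150,130,4)
e=cv2.fitEllipse(p.astype(np.float32)); print("collar px",e)
print("collar ctr",plane(F["top"],[e[0]],0.121))
print("handle top top-view",plane(F["top"],cr([[240,342]],150,130,4),0.186))
ps=cr([[217,161]],220,70,4); print("handle top side",plane(F["side"],ps,0.186))
print("collar side", plane(F["side"],cr([[222,240]],220,70,4),0.121))
# diffuser
c=cr([[58,233],[181,184],[230,266],[110,314]],265,185,5)
q=plane(F["side"],c,0.09); print("diff side",q.round(4),q.mean(0), np.linalg.norm(q-np.roll(q,-1,0),axis=1))
hsv=cv2.cvtColor(t,cv2.COLOR_BGR2HSV)
tc=cr([[57,360],[130,346],[150,436],[80,451]],0,0,1)-.0
tc=np.array([[57,360],[130,346],[150,436],[80,451]])/[3.2,3.31]+[335,105]-.35
q=plane(F["top"],tc,0.09); print("diff top",q.round(4),q.mean(0), np.linalg.norm(q-np.roll(q,-1,0),axis=1))
cv2.imwrite("pics/c1.png",np.hstack([up(t,340,105,400,175,8),up(s,340,190,390,260,8)[:560]]))
cv2.imwrite("pics/c2.png",up(t,345,200,390,250,10))
E
```

```text
{'side': array([ 0.338, -0.792,  1.019]), 'top': array([0.472, 0.022, 1.048])}
collar px ((217.9380645751953, 215.30975341796875), (27.152873992919922, 27.390201568603516), 90.26374053955078)
collar ctr [[0.46806227 0.27750755 0.121     ]]
handle top top-view [[0.46851305 0.27749597 0.186     ]]
handle top side [[0.46913799 0.27436109 0.186     ]]
collar side [[0.46769915 0.27104445 0.121     ]]
diff side [[ 0.4106 -0.0533  0.09  ]
 [ 0.4728 -0.0376  0.09  ]
 [ 0.4846 -0.0908  0.09  ]
 [ 0.4253 -0.1051  0.09  ]] [ 0.44834752 -0.07171838  0.09      ] [0.06418346 0.05452523 0.06096533 0.0538351 ]
diff top [[ 0.476  -0.0352  0.09  ]
 [ 0.4866 -0.0894  0.09  ]
 [ 0.4222 -0.1046  0.09  ]
 [ 0.4109 -0.0528  0.09  ]] [ 0.44893734 -0.07051077  0.09      ] [0.05524964 0.06618559 0.05304927 0.06743061]
```

View pics/c1.png

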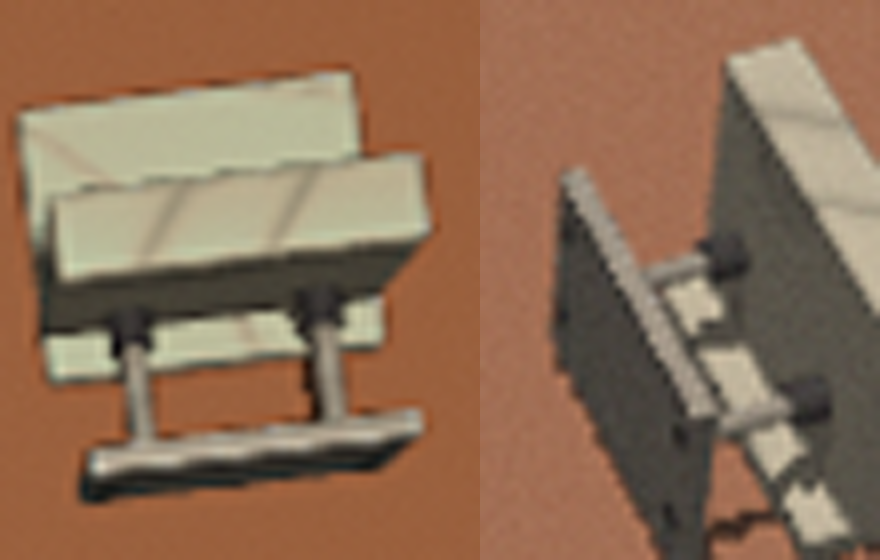

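View pics/c2.png

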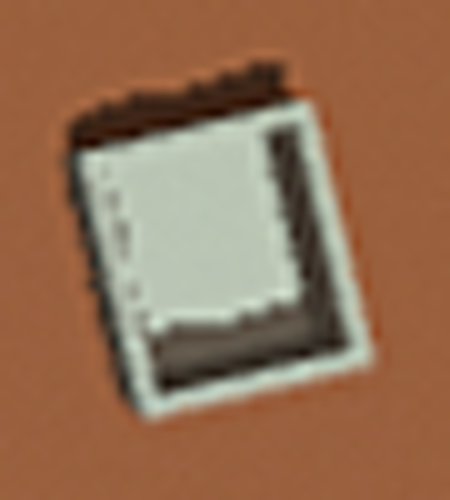

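```bash
python3 - <<'E'
from h import *
from bench import r
F={n:r.grab_frame(n) for n in("side","top")}
print(r.read_state()["time_s"])
for n,pts,o in (("top front",[[88,474],[420,432]],(340,105)),("top back",[[92,453],[421,411]],(340,105)),("side front",[[82,182],[210,418]],(340,190)),("side back",[[102,170],[234,405]],(340,190))):
    q=plane(F[n.split()[0]],cr(pts,*o,8),0.088); d=q[0]-q[1]
    print(n,q[:,:2].round(4),q.mean(0)[:2].round(4),np.linalg.norm(d).round(4),"normal yaw",np.arctan2(-d[0],d[1]).round(3))
# marble top front edge z=.115
for n,pts,o in (("top",[[62,280],[430,232]],(340,105)),):
    q=plane(F[n],cr(pts,*o,8),0.115); d=q[0]-q[1]; print("marble",q,np.linalg.norm(d),np.arctan2(-d[0],d[1]))
# diffuser via c2 crop
q=plane(F["top"],cr([[75,155],[308,98],[375,362],[145,418]],345,200,10),0.09);print(q.round(4),q.mean(0),np.linalg.norm(q-np.roll(q,-1,0),axis=1))
E
```

```text
0.35
top front [[ 0.5949 -0.0298]
 [ 0.6084 -0.1291]] [ 0.6016 -0.0794] 0.1002 normal yaw 0.136
top back [[ 0.6012 -0.0309]
 [ 0.6148 -0.1293]] [ 0.608  -0.0801] 0.0993 normal yaw 0.137
side front [[ 0.5942 -0.0356]
 [ 0.6058 -0.13  ]] [ 0.6    -0.0828] 0.0951 normal yaw 0.122
side back [[ 0.6014 -0.0325]
 [ 0.6139 -0.1272]] [ 0.6076 -0.0798] 0.0955 normal yaw 0.131
marble [[ 0.64821127 -0.02024119  0.115     ]
 [ 0.66322982 -0.12743118  0.115     ]] 0.10823700532800867 0.13920527210731073
[[ 0.4721 -0.0343  0.09  ]
 [ 0.4862 -0.0896  0.09  ]
 [ 0.4237 -0.1059  0.09  ]
 [ 0.4098 -0.0514  0.09  ]] [ 0.44796315 -0.07027375  0.09      ] [0.05712856 0.06460837 0.05622199 0.06456894]
```

```bash
python3 - <<'E'
from h import *
from bench import r
F={n:r.grab_frame(n) for n in("side","top")}
for n,a,b in (("target",[217,161],[240,342]),("purple",[240,75],[57,278]),("big",[381,36],[166,107])):
    X,e=tri(F["side"],cr([a],220,70,4),F["top"],cr([b],150,130,4)); print(n,"handle top",X.round(4),e.round(4))
print("big collar",plane(F["top"],cr([[222,132],[300,132]],150,130,4),.16),"purple collar",plane(F["top"],cr([[101,282],[155,282]],150,130,4),.14))
print("refill top",plane(F["top"],[[210,271]],.085))
E
```

```text
target handle top [0.4691 0.2783 0.183 ] 0.0011
purple handle top [0.5029 0.3817 0.1743] 0.0013
big handle top [0.5864 0.2986 0.2486] 0.0006
big collar [[0.58511016 0.29778165 0.16      ]
 [0.58554328 0.25428798 0.16      ]] purple collar [[0.50151304 0.37089785 0.14      ]
 [0.50183793 0.34019798 0.14      ]]
refill top [[0.33477091 0.30358313 0.085     ]]
```

```bash
python3 -m crank '[0.024,-0.036,0,0,0,0.1,1,0.024,-0.036,0,0,0,0.1,1,0.024,-0.036,0,0,0,0.1,1,0.024,-0.036,0,0,0,0.1,1,0.024,-0.036,0,0,0,0.1,1]' 40
```

```text
time_s: 1.08
ee_pos: [0.3544, 0.4497, 0.2446]
ee_rot: [-0.083, 0.997, -0.0, 0.0]
contact_force: [0.1, 0.1, 0.1]
width: 0.0854
```

```bash
python3 -m crank '[0.024,-0.036,0,0,0,0.02,1,0.024,-0.036,0,0,0,0.02,1,0.024,-0.036,0,0,0,0.02,1,0.024,-0.036,0,0,0,0.02,1,0.0172,-0.0275,0,0,0,0.006,1]'
python3 - <<'E'
from bench import r
import cv2
s=r.read_state();print(s["ee_pos"],s["ee_rot"])
for n in("wrist","top"):
    f=r.grab_frame(n);cv2.imwrite(f"pics/d_{n}.png",f["color"][:,:,::-1])
E
```

```text
time_s: 1.7
ee_pos: [0.4707, 0.2716, 0.2455]
ee_rot: [-0.128, 0.992, 0.0, 0.001]
contact_force: [0.4, 0.2, 0.2]
width: 0.0856
[0.47069791 0.27156845 0.2454639 ] [-1.28078681e-01  9.91763503e-01  1.77531967e-04  9.87056376e-04]
```

View pics/d_wrist.png

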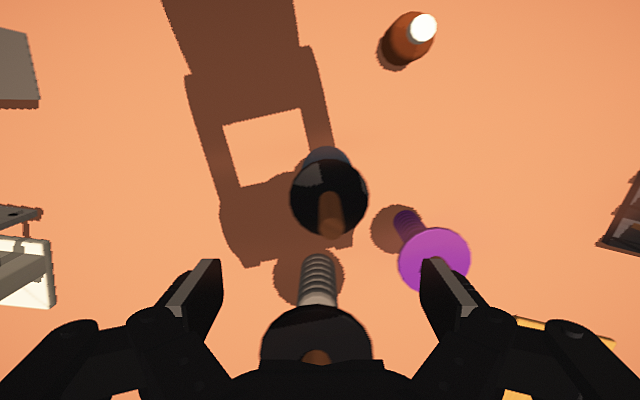

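```bash
python3 - <<'E'
from h import *
from bench import r
f=r.grab_frame("wrist");s=r.read_state();print(s["ee_pos"])
c=f["color"][:,:,::-1]
cv2.imwrite("pics/d2.png",up(c,280,140,380,250,5))
print(proj(f,[[.468,.277,.186],[.468,.277,.121]]), plane(f,[[331,226]],.186), plane(f,[[329,199]],.121))
E
```

```text
[0.47053902 0.27204288 0.24538824]
[[333.12860968 227.35341288]
 [330.22280316 197.84847383]] [[0.46748579 0.27553957 0.186     ]] [[0.46915163 0.27631274 0.121     ]]
```

View pics/d2.png

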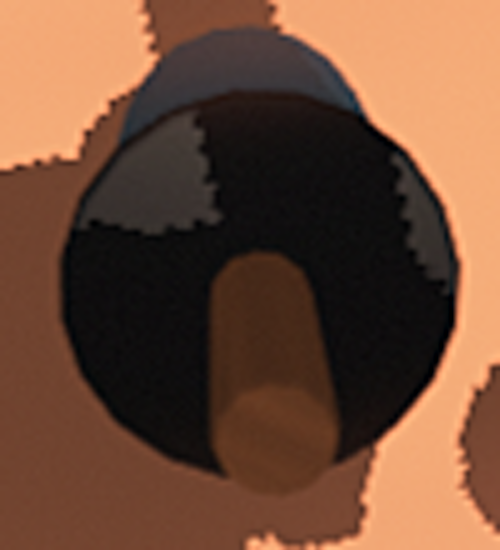

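```bash
python3 -m crank '[-0.002,0.005,-0.03,0,0,0,1,0,0,-0.035,0,0,0,1,0,0,-0.0285,0,0,0,1,0,0,0,0,0,0,1]'
```

```text
time_s: 2.35
ee_pos: [0.4669, 0.2798, 0.1504]
ee_rot: [-0.128, 0.992, 0.001, 0.002]
contact_force: [-0.5, 0.7, 0.1]
width: 0.0853
```

```bash
python3 -m crank '[0.001,-0.0025,0.002,0,0,0,1,0,0,0,0,0,0,0,0,0,0,0,0,0,0,0,0,0,0,0,0,0,0,0,0,0,0,0,0]' 50; python3 -m crank '[0,0,0,0,0,0,0,0,0,0,0,0,0,0,0,0,0,0,0,0,0]'
```

```text
time_s: 2.98
ee_pos: [0.4689, 0.2785, 0.1572]
ee_rot: [-0.128, 0.992, 0.002, 0.004]
contact_force: [-0.6, 0.8, -0.4]
width: 0.0146
time_s: 3.35
ee_pos: [0.4689, 0.2785, 0.1572]
ee_rot: [-0.128, 0.992, 0.002, 0.004]
contact_force: [-0.3, 0.6, 1.7]
width: 0.0146
```

```bash
python3 -m crank '[0,0,0.02,0,0,0,0,0,0,0.03,0,0,0,0,0,0,0.04,0,0,0,0,0,0,0.035,0,0,0,0,0,0,0,0,0,0,0]'
python3 - <<'E'
from h import *
from bench import r
s=r.read_state();print(s["ee_pos"],s["ee_rot"],s["contact_force"])
a=r.grab_frame("side");b=r.grab_frame("wrist");c=r.grab_frame("top")
cv2.imwrite("pics/e1.png",np.hstack([up(a["color"][:,:,::-1],200,20,360,200,3)[:400],cv2.resize(b["color"][:,:,::-1],None,fx=.5,fy=.5)[:400] if 0 else up(c["color"][:,:,::-1],150,130,260,240,3)[:400] if 0 else cv2.copyMakeBorder(up(c["color"][:,:,::-1],150,130,260,240,3),0,70,0,0,cv2.BORDER_CONSTANT)[:400]]))
E
```

```text
time_s: 3.98
ee_pos: [0.4682, 0.2781, 0.2916]
ee_rot: [-0.128, 0.992, 0.002, 0.005]
contact_force: [0.5, 0.1, -1.3]
width: 0.0149
[0.46819247 0.27809274 0.29159423] [-0.12811895  0.99174366  0.00230191  0.00497521] [ 0.49893432  0.14922795 -1.27338826]
```

View pics/e1.png

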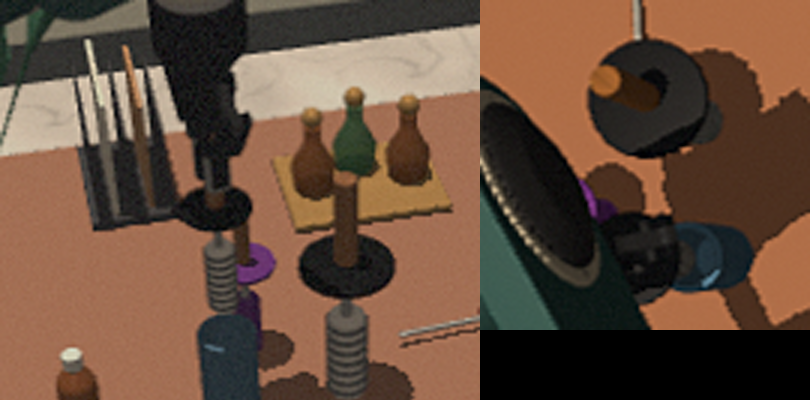

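```bash
python3 - <<'E'
from h import *
from bench import r
a=r.grab_frame("side")
print([ (z,proj(a,[[.468,.277,z]]).round(1).tolist()) for z in (.13,.144,.155,.255)], cr([[221,306],[215,207]],200,20,3))
E
```

```text
[(0.13, [[274.6, 125.7]]), (0.144, [[274.3, 121.7]]), (0.155, [[274.0, 118.5]]), (0.255, [[271.5, 87.8]])] [[273.33333333 121.66666667]
 [271.33333333  88.66666667]]
```

```bash
python3 -m crank '[-0.003,-0.045,0,0,0,0,0,-0.003,-0.045,0,0,0,0,0,-0.003,-0.045,0,0,0,0,0,-0.003,-0.045,0,0,0,0,0,-0.003,-0.045,0,0,0,0,0]';python3 -m crank '[-0.003,-0.045,0,0,0,0,0,-0.003,-0.045,0,0,0,0,0,-0.000,-0.026,0,0,0,0,0,0,0,0,0,0,0,0]'
```

```text
time_s: 4.8
ee_pos: [0.4497, 0.0485, 0.2803]
ee_rot: [-0.131, 0.991, 0.001, -0.003]
contact_force: [-0.8, -0.2, 0.1]
width: 0.0149
time_s: 5.3
ee_pos: [0.4413, -0.0734, 0.2763]
ee_rot: [-0.129, 0.992, 0.001, -0.006]
contact_force: [0.4, 0.5, -0.9]
width: 0.0145
```

```bash
python3 -m crank '[0.0065,0.003,0,0,-0.012,0,0,0,0,0,0,0,0,0]'
python3 - <<'E'
from h import *
from bench import r
s=r.read_state();print(s["ee_pos"],s["ee_rot"],s["contact_force"])
a=r.grab_frame("side");b=r.grab_frame("top")
cv2.imwrite("pics/f1.png",np.hstack([up(a["color"][:,:,::-1],240,140,370,280,4)[:560],cv2.resize(up(b["color"][:,:,::-1],335,180,405,350,4)[:560],(240,560))]))
e=s["ee_pos"];print(proj(a,[e-[0,0,.147]]))
E
```

```text
time_s: 5.55
ee_pos: [0.4481, -0.0693, 0.2753]
ee_rot: [-0.129, 0.992, 0.001, 0.0]
contact_force: [0.6, 0.5, -0.3]
width: 0.0148
[ 0.44813413 -0.06928073  0.27532464] [-1.28995794e-01  9.91644708e-01  9.09651924e-04  1.73706348e-04] [ 0.61949548  0.46057212 -0.34446758]
[[292.62105017 223.08627766]]
```

View pics/f1.png

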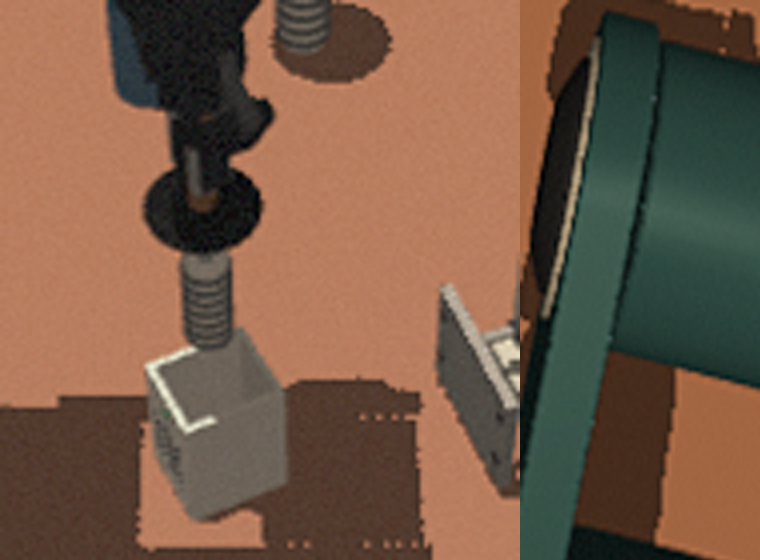

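```bash
python3 -m crank '[0,0,-0.03,0,0,0,0,0,0,-0.03,0,0,0,0,0,0,-0.03,0,0,0,0,0,0,-0.02,0,0,0,0,0,0,0,0,0,0,0]'
python3 - <<'E'
from h import *
from bench import r
s=r.read_state();print(s["ee_pos"],s["ee_rot"],s["contact_force"])
a=r.grab_frame("side")
cv2.imwrite("pics/f2.png",up(a["color"][:,:,::-1],240,140,370,280,4)[:560])
E
```

```text
time_s: 6.28
ee_pos: [0.4481, -0.0671, 0.1632]
ee_rot: [-0.131, 0.991, 0.001, 0.001]
contact_force: [-0.6, -0.9, -0.5]
width: 0.0151
[ 0.44813995 -0.06709086  0.16324813] [-1.31205283e-01  9.91354665e-01  6.23237426e-04  8.44695798e-04] [-0.63676569 -0.87270616 -0.5417711 ]
```

View pics/f2.png

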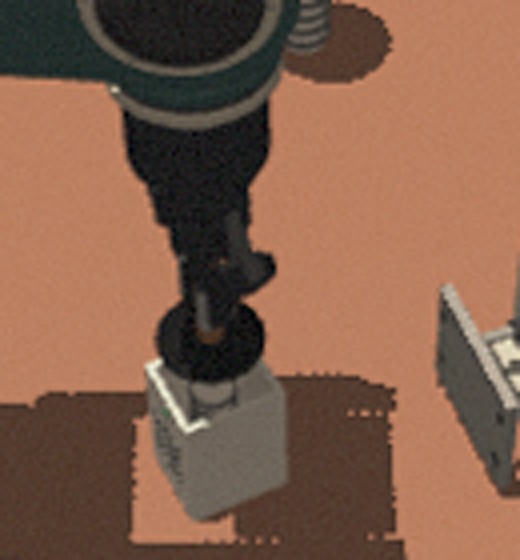

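```bash
python3 -m crank '[0,-0.003,-0.003,0,0,0,0,0,0,0,0,0,0,0,0,0,0.03,0,0,0,0,0,0,0.035,0,0,0,0,0,0,0,0,0,0,0]'; python3 -m crank '[0,0,0,0,0,0,0,0,0,-0.03,0,0,0,0,0,0,-0.03,0,0,0,0,0,0,-0.005,0,0,0,0,0,0,0,0,0,0,0]'
```

```text
time_s: 6.95
ee_pos: [0.4495, -0.0708, 0.2318]
ee_rot: [-0.131, 0.991, -0.0, 0.004]
contact_force: [-0.3, 0.6, -0.1]
width: 0.0145
time_s: 7.58
ee_pos: [0.4489, -0.0708, 0.1638]
ee_rot: [-0.131, 0.991, -0.0, 0.003]
contact_force: [0.2, -0.0, -0.4]
width: 0.0147
```

```bash
python3 -m crank '[0,0,-0.003,0,0,0,0,0,0,0,0,0,0,0,0,0,0,0,0,0,0]'
python3 - <<'E'
from h import *
from bench import r
s=r.read_state();print(s["ee_pos"],s["ee_rot"],s["contact_force"])
a=r.grab_frame("side")
cv2.imwrite("pics/f3.png",up(a["color"][:,:,::-1],240,140,370,280,4)[:560])
E
```

```text
time_s: 7.95
ee_pos: [0.4497, -0.0709, 0.1628]
ee_rot: [-0.131, 0.991, -0.001, 0.004]
contact_force: [-0.0, -0.0, -1.8]
width: 0.0151
[ 0.44965208 -0.07094472  0.16276278] [-1.30858243e-01  9.91391815e-01 -5.72254643e-04  4.24990629e-03] [-0.02002824 -0.00196073 -1.76130206]
```

View pics/f3.png

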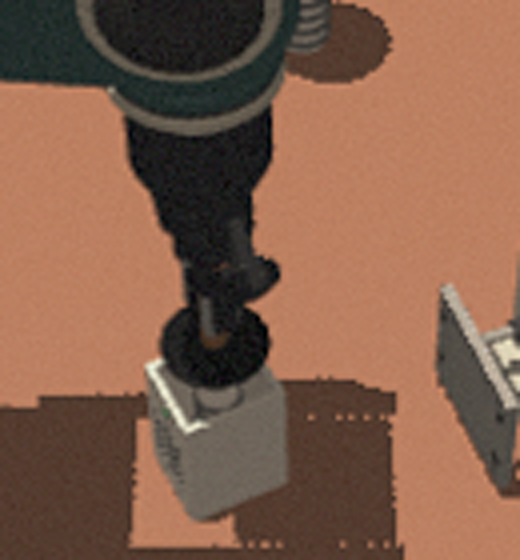

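```bash
python3 -m crank '[0,0,0.035,0,0,0,0,0,0,0.04,0,0,0,0,0,0,0.04,0,0,0,0,0,0,0.035,0,0,0,0,0,0,0,0,0,0,0]'; python3 -m crank '[0.003,0.045,0,0,0,0,0,0.003,0.045,0,0,0,0,0,0.003,0.045,0,0,0,0,0,0.003,0.045,0,0,0,0,0,0.003,0.045,0,0,0,0,0]'
```

```text
time_s: 8.62
ee_pos: [0.4488, -0.0708, 0.3181]
ee_rot: [-0.131, 0.991, -0.001, 0.004]
contact_force: [-0.1, 0.2, -0.9]
width: 0.0148
time_s: 9.25
ee_pos: [0.4628, 0.1583, 0.3143]
ee_rot: [-0.128, 0.992, -0.001, 0.003]
contact_force: [0.4, -0.4, -0.7]
width: 0.0149
```

```bash
python3 -m crank '[0.002,0.043,0,0,0,0,0,0.002,0.043,0,0,0,0,0,0,0.025,0,0,0,0,0,0,0,0,0,0,0,0]'; python3 -c "
from bench import r
s=r.read_state();print(s['ee_pos'],s['ee_rot'])"
```

```text
time_s: 9.75
ee_pos: [0.4654, 0.2755, 0.3096]
ee_rot: [-0.13, 0.992, -0.002, 0.001]
contact_force: [0.5, -0.0, -0.9]
width: 0.0145
[0.46538965 0.27545006 0.3096133 ] [-1.29868197e-01  9.91529487e-01 -1.70741704e-03  7.82508868e-04]
```

```bash
python3 -m crank '[0.003,0.002,0,0,0,0,0,0,0,-0.02,0,0,0,0,0,0,0,0,0,0,0]'
python3 - <<'E'
from h import *
from bench import r
s=r.read_state();print(s["ee_pos"],s["ee_rot"],s["contact_force"])
a=r.grab_frame("side");b=r.grab_frame("wrist")
cv2.imwrite("pics/g1.png",np.hstack([up(a["color"][:,:,::-1],220,60,330,180,4),up(b["color"][:,:,::-1],270,130,370,250,4)]))
print(proj(a,[[.468,.277,.115]]))
E
```

```text
time_s: 10.12
ee_pos: [0.4686, 0.2758, 0.2868]
ee_rot: [-0.129, 0.992, -0.002, 0.0]
contact_force: [-0.2, 0.0, -0.6]
width: 0.0143
[0.46857667 0.27579392 0.28676463] [-1.29178685e-01  9.91618935e-01 -2.17972078e-03  5.68643977e-05] [-0.19371549  0.02113237 -0.58826115]
[[274.99503751 129.9199722 ]]
```

View pics/g1.png

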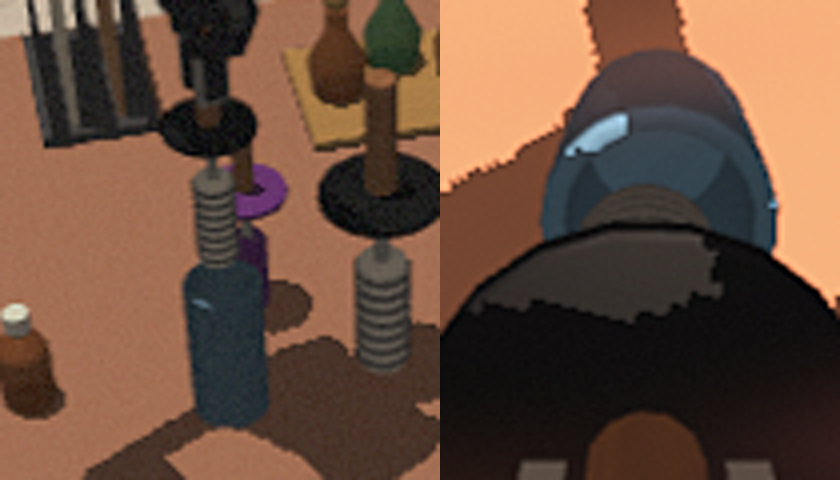

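```bash
python3 -m crank '[0,0.002,-0.02,0,0,0,0,0,0,-0.03,0,0,0,0,0,0,-0.03,0,0,0,0,0,0,-0.025,0,0,0,0,0,0,-0.01,0,0,0,0]'; python3 -c "
from bench import r
s=r.read_state();print(s['ee_pos'],s['ee_rot'],s['contact_force'])"
```

```text
time_s: 10.85
ee_pos: [0.4684, 0.2776, 0.1677]
ee_rot: [-0.129, 0.992, -0.001, 0.002]
contact_force: [-1.2, 0.4, 0.3]
width: 0.0147
[0.4683714  0.27763364 0.16765303] [-0.12878686  0.9916694  -0.00142892  0.00192276] [-1.19169898  0.36634363  0.27668544]
```

```bash
python3 -m crank '[0,0,-0.005,0,0,0,0,0,0,-0.003,0,0,0,0,0,0,-0.002,0,0,0,0,0,0,0,0,0,0,0]'
```

```text
time_s: 11.35
ee_pos: [0.4688, 0.2779, 0.1583]
ee_rot: [-0.129, 0.992, -0.001, 0.003]
contact_force: [0.2, -1.0, 0.2]
width: 0.0144
```

```bash
python3 -m crank '[0,0,-0.0015,0,0,0,0,0,0,0,0,0,0,0,0,0,0,0,0,0,0.6,0,0,0,0,0,0,1,0,0,0,0,0,0,1]';python3 -m crank '[0,0,0,0,0,0,1,0,0,0,0,0,0,1]'
python3 - <<'E'
from h import *
from bench import r
s=r.read_state();print(s["ee_pos"],s["ee_rot"],s["contact_force"])
a=r.grab_frame("side");b=r.grab_frame("wrist")
cv2.imwrite("pics/g2.png",np.hstack([up(a["color"][:,:,::-1],220,60,330,180,4),up(b["color"][:,:,::-1],270,180,370,300,4)]))
E
```

```text
time_s: 11.98
ee_pos: [0.4691, 0.2781, 0.1576]
ee_rot: [-0.129, 0.992, -0.001, 0.003]
contact_force: [0.1, 0.1, 0.0]
width: 0.069
time_s: 12.22
ee_pos: [0.4691, 0.2781, 0.1576]
ee_rot: [-0.129, 0.992, -0.001, 0.003]
contact_force: [-0.9, 0.8, -0.0]
width: 0.0853
[0.46911406 0.27810702 0.15758489] [-1.28819941e-01  9.91661848e-01 -8.35953253e-04  3.39169138e-03] [-0.85509227  0.84242481 -0.02338967]
```

View pics/g2.png

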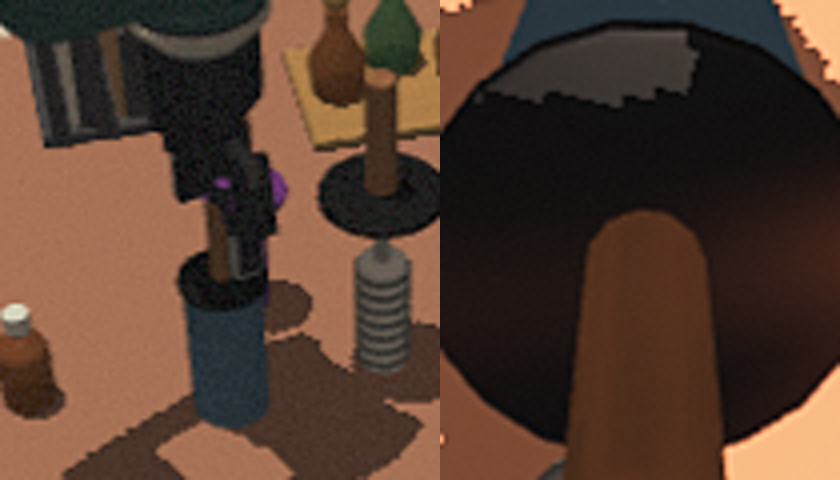

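```bash
python3 -m crank '[0,0,0.02,0,0,0,1,0,0,0.03,0,0,0,1,0,0,0.035,0,0,0,1,0,0,0.02,0,0,0,1,0,0,0,0,0,0,1]'; python3 -m crank '[-0.003,-0.045,0,0,0,0,1,-0.003,-0.045,0,0,0,0,1,-0.003,-0.045,0,0,0,0,1,-0.003,-0.045,0,0,0,0,1,-0.003,-0.045,0,0,0,0,1]'; python3 -m crank '[-0.002,-0.045,0,0,0,0,1,-0.00,-0.035,0,0,0,0,1,0,0,0,0,0,0,1]'
python3 - <<'E'
from h import *
from bench import r
s=r.read_state();print(s["ee_pos"],s["ee_rot"],s["contact_force"])
for n in("side","wrist"):
    f=r.grab_frame(n);cv2.imwrite(f"pics/i_{n}.png",f["color"][:,:,::-1])
    print(proj(f,[[.468,.277,.121],[.468,.277,.186]]))
a=cv2.imread("pics/i_side.png");cv2.imwrite("pics/i1.png",np.hstack([up(a,220,70,330,180,4),up(a,260,180,360,290,4)]))
E
```

```text
time_s: 12.95
ee_pos: [0.4689, 0.278, 0.2704]
ee_rot: [-0.129, 0.992, -0.0, 0.004]
contact_force: [-0.1, 0.5, 0.0]
width: 0.0853
time_s: 13.58
ee_pos: [0.4515, 0.0489, 0.2639]
ee_rot: [-0.131, 0.991, -0.001, 0.001]
contact_force: [0.5, 0.6, -0.2]
width: 0.0853
time_s: 13.95
ee_pos: [0.4478, -0.0358, 0.2602]
ee_rot: [-0.13, 0.992, -0.0, -0.001]
contact_force: [-0.6, 0.1, -0.6]
width: 0.0854
[ 0.44783489 -0.03583274  0.26023465] [-1.29622037e-01  9.91562764e-01 -4.82825635e-04 -1.08568252e-03] [-0.56030398  0.09819592 -0.62821819]
[[274.85473441 128.23891985]
 [273.28054158 109.33838032]]
[[647.7211781  301.5827112 ]
 [733.39843897 352.9851204 ]]
```

View pics/i1.png

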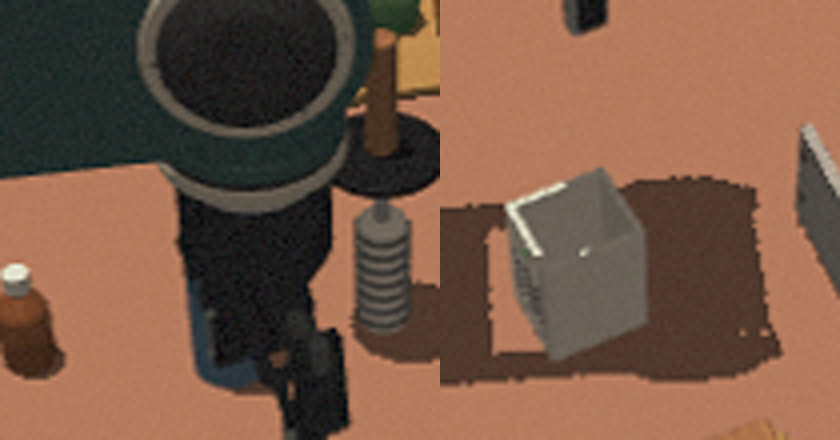

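View pics/i_wrist.png

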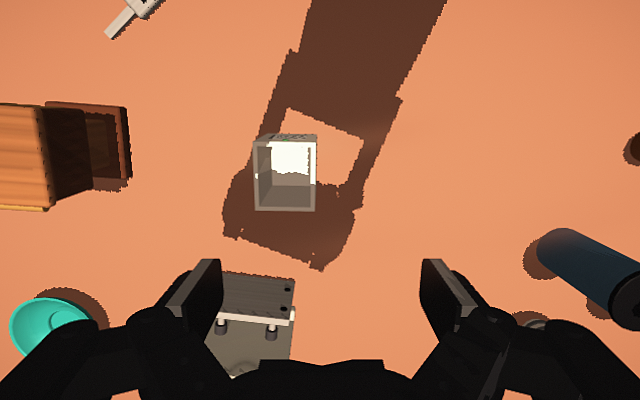

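```bash
python3 - <<'E'
from h import *
a=cv2.imread("pics/i_wrist.png");cv2.imwrite("pics/i2.png",up(a,240,120,330,220,6))
E
```

```text
(no output)
```

View pics/i2.png

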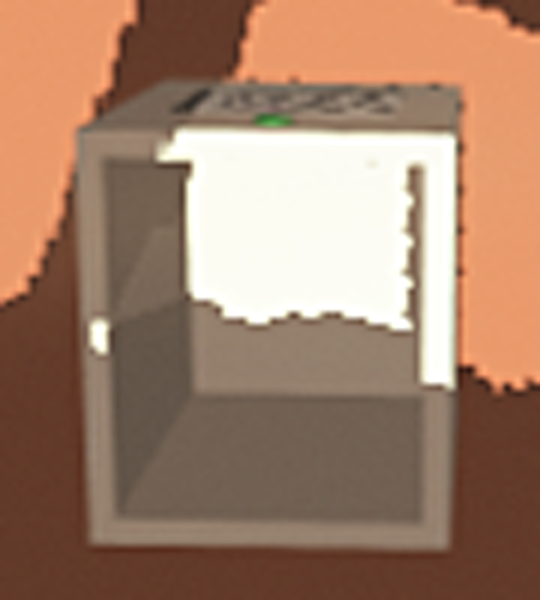

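```bash
python3 - <<'E'
from h import *
from bench import r
f=r.grab_frame("wrist");s=r.read_state();print(s["ee_pos"])
q=plane(f,cr([[80,130],[457,132],[450,549],[90,545]],240,120,6),.09);print(q.round(4),q.mean(0),np.linalg.norm(q-np.roll(q,-1,0),axis=1))
d=q[2]+q[3]-q[0]-q[1];print("yaw",np.arctan2(d[1],d[0])); d=q[1]+q[2]-q[0]-q[3];print("yaw y",np.arctan2(-d[0],d[1]))
from scipy.spatial.transform import Rotation as R
M=R.from_quat(s["ee_rot"]).as_matrix();print("tool y yaw",np.arctan2(-M[0,1],M[1,1]),"toolz",M[:,2])
E
```

```text
[ 0.44809993 -0.03366674  0.26075868]
[[ 0.4239 -0.1035  0.09  ]
 [ 0.4098 -0.0497  0.09  ]
 [ 0.4726 -0.0343  0.09  ]
 [ 0.4865 -0.0889  0.09  ]] [ 0.44818737 -0.06907919  0.09      ] [0.05560719 0.06464946 0.05635019 0.06428115]
yaw 0.2346032890430377
yaw y 0.25336052811371895
tool y yaw 0.2629364350898039 toolz [-1.49381149e-03 -8.89443857e-04 -9.99998489e-01]
```

```bash
python3 -m crank '[0,-0.02,0,0,0,-0.018,1,0,-0.016,0,0,0,0,1,0,0,-0.03,0,0,0,1,0,0,-0.03,0,0,0,1,0,0,0,0,0,0,1]'; python3 -c "
from bench import r
s=r.read_state();print(s['ee_pos'],s['ee_rot'],s['contact_force'])"
```

```text
time_s: 14.72
ee_pos: [0.4486, -0.0679, 0.1989]
ee_rot: [-0.125, 0.992, 0.0, -0.001]
contact_force: [-0.7, 0.1, 0.5]
width: 0.0851
[ 0.44860059 -0.0678738   0.19891204] [-1.25244973e-01  9.92125513e-01  2.81772965e-05 -8.13402499e-04] [-0.73446243  0.07302743  0.50843497]
```

```bash
python3 -m crank '[0,-0.003,-0.035,0,0,0,1,0,0,-0.035,0,0,0,1,0,0,-0.035,0,0,0,1,0,0,-0.03,0,0,0,1,0,0,0,0,0,0,1]'; python3 -c "
from bench import r
s=r.read_state();print(s['ee_pos'],s['ee_rot'],s['contact_force'])"
```

```text
time_s: 15.35
ee_pos: [0.4516, -0.0702, 0.0678]
ee_rot: [-0.127, 0.992, -0.001, 0.003]
contact_force: [-0.4, -1.0, 0.8]
width: 0.0855
[ 0.45161842 -0.0702357   0.06780185] [-0.12715158  0.99187908 -0.00100548  0.00271126] [-0.37324762 -0.99500535  0.80709761]
```

```bash
python3 -m crank '[-0.003,0,-0.012,0,0.005,-0.005,1,0,0,0,0,0,0,1,0,0,0,0,0,0,0.6,0,0,0,0,0,0,0.5,0,0,0,0,0,0,0]' 30; python3 -m crank '[0,0,0,0,0,0,0,0,0,0,0,0,0,0,0,0,0,0,0,0,0]'
python3 - <<'E'
from h import *
from bench import r
s=r.read_state();print(s["ee_pos"],s["ee_rot"],s["contact_force"])
a=r.grab_frame("side");cv2.imwrite("pics/j1.png",up(a["color"][:,:,::-1],240,160,420,290,4))
E
```

```text
time_s: 15.98
ee_pos: [0.4507, -0.0705, 0.0601]
ee_rot: [-0.125, 0.992, -0.002, 0.003]
contact_force: [-0.6, 0.4, -2.5]
width: 0.0556
time_s: 16.35
ee_pos: [0.4505, -0.0704, 0.0599]
ee_rot: [-0.125, 0.992, -0.001, 0.003]
contact_force: [-0.4, 0.8, -1.6]
width: 0.0557
[ 0.4505239  -0.07042338  0.05989115] [-0.12479171  0.99217877 -0.00143302  0.00250315] [-0.42813063  0.84677624 -1.56737062]
```

View pics/j1.png

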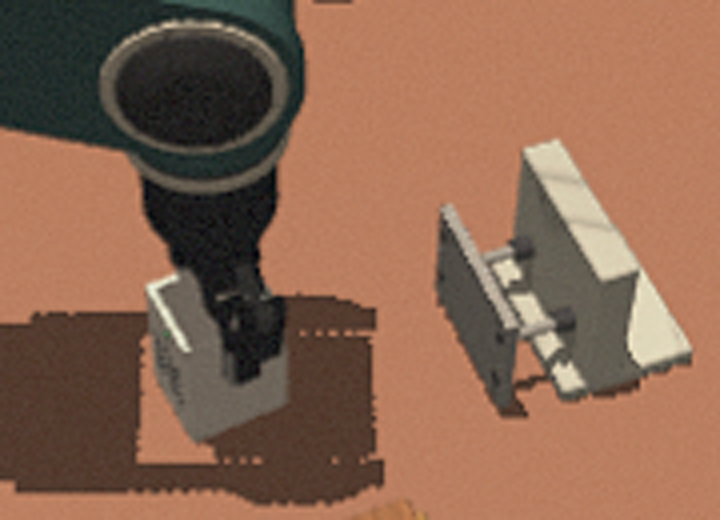

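```bash
python3 -m crank '[0,0,0.004,0,0,0,0,0.025,-0.004,0,0,0,-0.028,0,0.025,-0.004,0,0,0,-0.028,0,0.025,-0.004,0,0,0,-0.028,0,0.02,-0.003,0,0,0,-0.028,0]' 60;  python3 -m crank '[0,0,0,0,0,0,0]'
python3 - <<'E'
from h import *
from bench import r
s=r.read_state();print(s["ee_pos"],s["ee_rot"],s["contact_force"])
for n in("side","wrist","top"):
    f=r.grab_frame(n);cv2.imwrite(f"pics/k_{n}.png",f["color"][:,:,::-1])
a=cv2.imread("pics/k_side.png");cv2.imwrite("pics/k1.png",up(a,270,160,430,290,5))
from scipy.spatial.transform import Rotation as R
M=R.from_quat(s["ee_rot"]).as_matrix();print("tool y yaw",np.arctan2(-M[0,1],M[1,1]),"toolz",M[:,2])
E
```

```text
time_s: 17.02
ee_pos: [0.5477, -0.0858, 0.0651]
ee_rot: [-0.067, 0.998, -0.002, 0.003]
contact_force: [0.6, -0.1, -2.9]
width: 0.0554
time_s: 17.15
ee_pos: [0.5484, -0.086, 0.065]
ee_rot: [-0.067, 0.998, -0.002, 0.003]
contact_force: [0.4, 0.8, -3.1]
width: 0.0553
[ 0.54841809 -0.08597088  0.06496714] [-0.06732581  0.99772638 -0.00172029  0.00251842] [ 0.4248245   0.78656661 -3.08602394]
tool y yaw 0.1347451475070809 toolz [ 0.00525702 -0.00309365 -0.9999814 ]
```

View pics/k1.png

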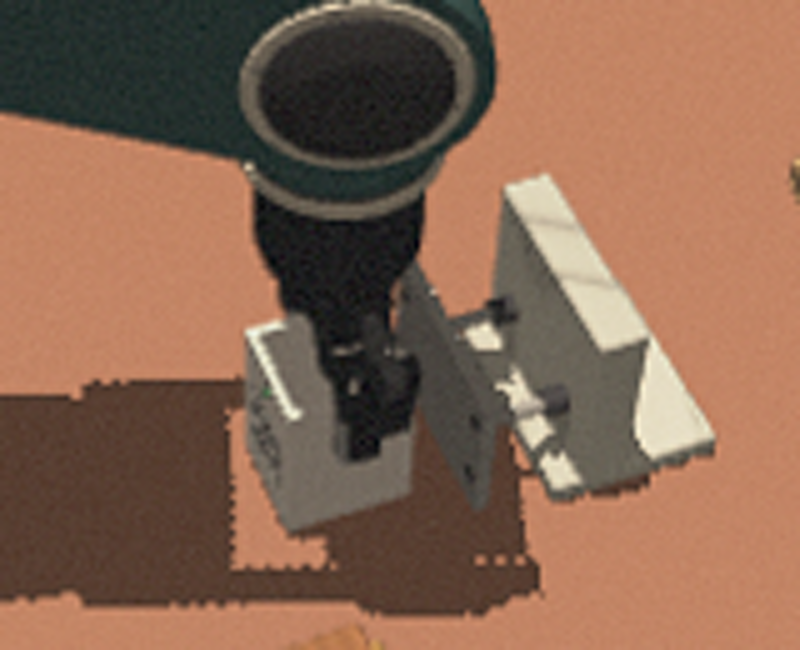

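View pics/k_wrist.png

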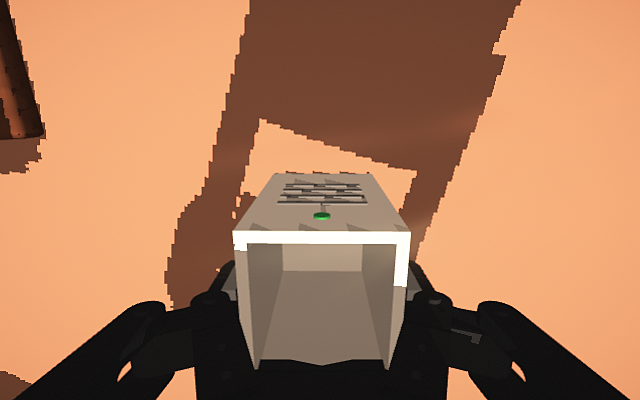

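View pics/k_top.png

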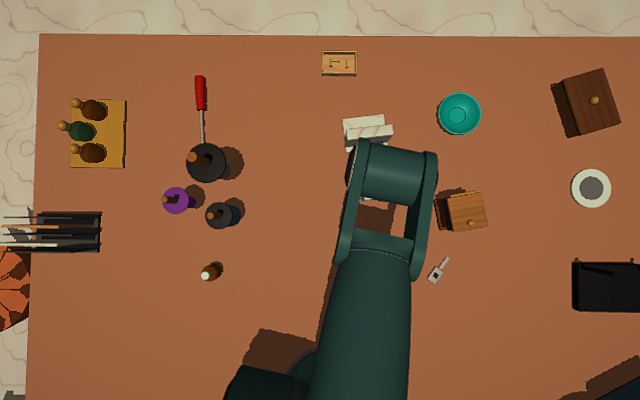

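```bash
python3 - <<'E'
from h import *
from bench import r
f=r.grab_frame("wrist")
q=plane(f,[[233,232],[411,231]],.096);d=q[1]-q[0];print(q,np.linalg.norm(d),"yaw",np.arctan2(-d[0],d[1]))
n=np.array([.991,.1346]);m=q.mean(0)[:2]+.032*n;print("centre",m)
p=np.array([.6005,-.080]);print("back gap",(p-m)@n-.032,"lateral",(m-p)@[-n[1],n[0]])
f=r.grab_frame("side")
# rim front-left corners in side k1 (247,328),(300,418): triangulate height; underside corner (293,531)
print(plane(f,cr([[293,531],[410,492]],270,160,5),.005))
E
```

```text
[[ 0.51676274 -0.11813444  0.096     ]
 [ 0.5088886  -0.06320427  0.096     ]] 0.05549167207762183 yaw 0.142378250851887
centre [ 0.54453767 -0.08636215]
back gap 0.024315013370588758 lateral 0.0012276379412688343
[[ 0.52049631 -0.11940405  0.005     ]
 [ 0.58157683 -0.11034193  0.005     ]]
```

```bash
python3 -m crank '[0,0,-0.003,0,0.005,0,0,0,0,0,0,0,0,0]';python3 -m crank '[0,0,-0.0015,0,0,0,0,0,0,0,0,0,0,0]'
```

```text
time_s: 17.65
ee_pos: [0.5466, -0.0857, 0.0622]
ee_rot: [-0.068, 0.998, -0.002, 0.0]
contact_force: [0.8, -0.9, -2.8]
width: 0.0557
time_s: 17.9
ee_pos: [0.5465, -0.0856, 0.0606]
ee_rot: [-0.068, 0.998, -0.002, 0.0]
contact_force: [-0.3, -0.3, -3.4]
width: 0.0554
```

```bash
python3 -m crank '[0,0,-0.001,0,0,0,0,0,0,0,0,0,0,0]';python3 -m crank '[0,0,-0.001,0,0,0,0,0,0,0,0,0,0,0]'
```

```text
time_s: 18.15
ee_pos: [0.5467, -0.0856, 0.0601]
ee_rot: [-0.068, 0.998, -0.002, 0.001]
contact_force: [1.2, -0.0, -3.0]
width: 0.0554
time_s: 18.4
ee_pos: [0.5469, -0.0856, 0.0602]
ee_rot: [-0.068, 0.998, -0.002, 0.001]
contact_force: [0.3, -0.5, -2.9]
width: 0.0556
```

```bash
python3 -m crank '[0,0,-0.002,0,0,0,0,0,0,0,0,0,0,0]';python3 -m crank '[0,0,-0.002,0,0,0,0,0,0,0,0,0,0,0]'
```

```text
time_s: 18.65
ee_pos: [0.5474, -0.0856, 0.0603]
ee_rot: [-0.068, 0.998, -0.002, 0.001]
contact_force: [-0.7, -1.1, -3.4]
width: 0.0551
time_s: 18.9
ee_pos: [0.5478, -0.0855, 0.0601]
ee_rot: [-0.068, 0.998, -0.002, 0.002]
contact_force: [0.3, -0.5, -2.9]
width: 0.0553
```

```bash
python3 - <<'E'
from h import *
from bench import r
for i in range(3):
    s=r.read_state();print(s["ee_pos"],s["contact_force"],s["ft_torque"],s["joint_efforts"]);f=r.grab_frame("side")
cv2.imwrite("pics/l1.png",up(f["color"][:,:,::-1],280,200,400,290,6))
E
```

```text
[ 0.54782725 -0.08554529  0.06005446] [ 0.25531946 -0.50375355 -2.92811838] [-0.00910999 -0.00904897  0.0154054 ] [ 3.24271247e-02 -5.73739672e+01 -6.03622127e+01 -7.15263726e-03
  1.27116479e-01  1.68380047e-04]
[ 0.54781102 -0.08555677  0.05993256] [-2.81880543  1.66072725  5.02150578] [0.13690685 0.17113473 0.01755009] [-4.19327442e-02 -5.60315573e+01 -5.88804495e+01 -5.22379798e-02
 -7.44526531e-02 -1.84129261e-03]
[ 0.54787478 -0.08552182  0.05998527] [-1.84726997  0.8685096   2.93398935] [0.0966553  0.17725721 0.0083874 ] [-2.83982316e-01 -5.28871071e+01 -5.64740002e+01 -7.37326266e-02
 -4.84522842e-01 -2.07440177e-02]
```

View pics/l1.png

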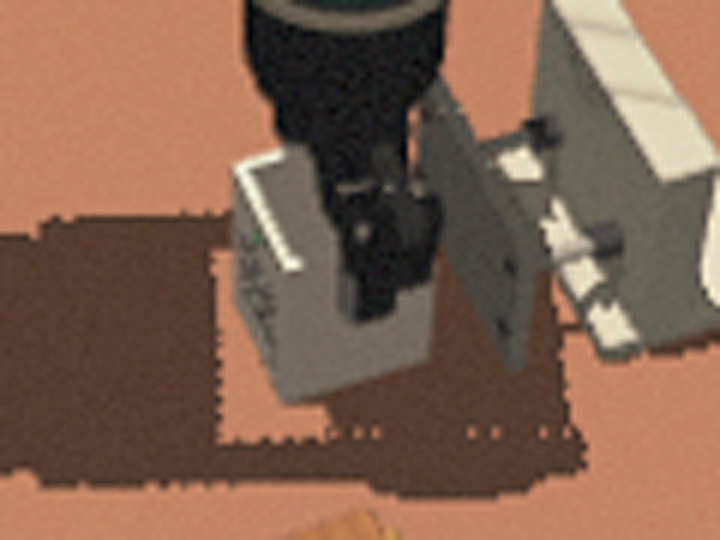

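```bash
python3 -m crank '[0,0,0.001,0,0,0,0,0.007,0.001,0,0,0,0,0,0.007,0.001,0,0,0,0,0,0,0,0,0,0,0,0,0,0,0,0,0,0,0]';python3 -c "
from bench import r
s=r.read_state();print(s['ee_pos'],s['ee_rot'],s['contact_force'])"
```

```text
time_s: 19.68
ee_pos: [0.5628, -0.0834, 0.06]
ee_rot: [-0.068, 0.998, -0.002, 0.001]
contact_force: [-2.4, -0.2, 1.3]
width: 0.0556
[ 0.56283537 -0.08339579  0.06000858] [-0.06776864  0.99769869 -0.00174315  0.00129869] [-2.43479622 -0.19736819  1.27034511]
```

```bash
python3 -m crank '[0.006,0.001,0.001,0,0,0,0,0.006,0.001,0,0,0,0,0,0,0,0,0,0,0,0,0,0,0,0,0,0,0]';python3 - <<'E'
from h import *
from bench import r
s=r.read_state();print(s["ee_pos"],s["ee_rot"],s["contact_force"])
f=r.grab_frame("side");cv2.imwrite("pics/m1.png",up(f["color"][:,:,::-1],290,190,420,290,6))
E
```

```text
time_s: 20.18
ee_pos: [0.5752, -0.0813, 0.0605]
ee_rot: [-0.068, 0.998, -0.002, 0.001]
contact_force: [-1.5, -0.5, -1.5]
width: 0.0555
[ 0.57516654 -0.08129291  0.06051943] [-6.76879892e-02  9.97704958e-01 -1.66221059e-03  6.23955140e-04] [-1.50861717 -0.49125935 -1.50676707]
```

View pics/m1.png

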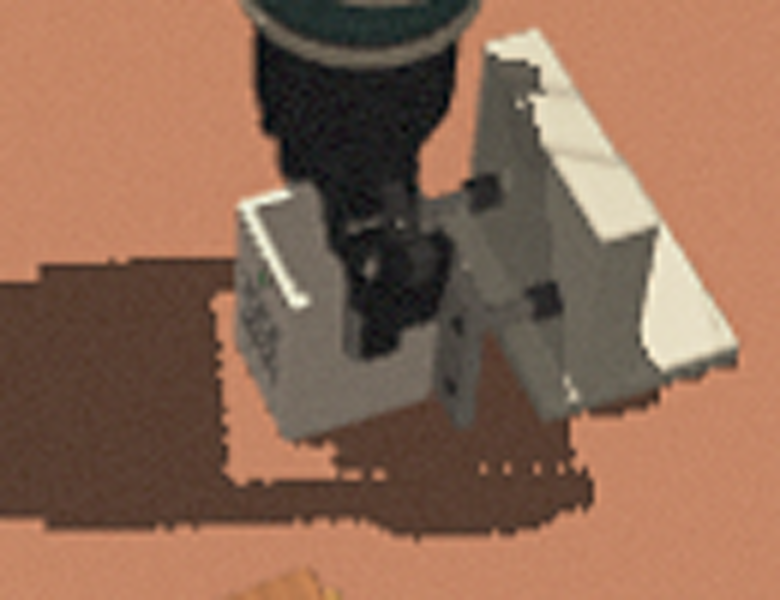

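```bash
python3 -m crank '[0.005,0,0,0,0,0,0,0.004,0,0,0,0,0,0,0,0,0,0,0,0,0,0,0,0,0,0,0,0]';python3 -c "
from bench import r
s=r.read_state();print(s['ee_pos'],s['ee_rot'],s['contact_force'])"
```

```text
time_s: 20.72
ee_pos: [0.5839, -0.0809, 0.0602]
ee_rot: [-0.068, 0.998, -0.001, -0.001]
contact_force: [-5.9, -0.2, 0.7]
width: 0.0554
[ 0.58390078 -0.08094956  0.06021615] [-6.76086810e-02  9.97710923e-01 -1.13327008e-03 -8.34789893e-04] [-5.90529309 -0.18367892  0.66931298]
```

```bash
python3 -m crank '[0.004,0.0002,0,0,0,0,0,0.003,0.0002,0,0,0,0,0,0,0,0,0,0,0,0,0,0,0,0,0,0,0]';python3 - <<'E'
from h import *
from bench import r
s=r.read_state();print(s["ee_pos"],s["ee_rot"],s["contact_force"])
f=r.grab_frame("side");cv2.imwrite("pics/n1.png",up(f["color"][:,:,::-1],290,190,420,290,6))
s=r.read_state();print(s["ee_pos"],s["ee_rot"],s["contact_force"],s["time_s"])
E
```

```text
time_s: 21.22
ee_pos: [0.59, -0.0802, 0.0603]
ee_rot: [-0.068, 0.998, -0.001, -0.003]
contact_force: [-8.1, -1.0, 0.5]
width: 0.0557
[ 0.59004947 -0.08022777  0.06027226] [-6.75544524e-02  9.97709760e-01 -6.03448752e-04 -3.35663988e-03] [-8.07176759 -0.9980471   0.4836786 ]
[ 0.58999796 -0.08021563  0.06023946] [-6.75733644e-02  9.97708269e-01 -5.97604199e-04 -3.41953582e-03] [-8.06444795  0.13376478  0.81256211] 21.275
```

View pics/n1.png

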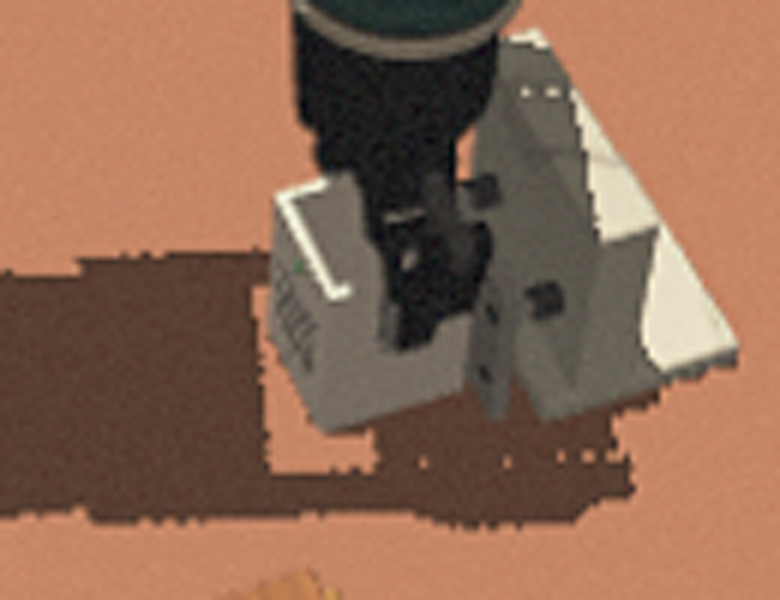

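```bash
python3 -m crank '[0.002,0,0,0,-0.003,0,0,0,0,0,0,0,0,0,0,0,0,0,0,0,0,0,0,0,0,0,0,0,0,0,0,0,0,0,0]';python3 -m crank '[0,0,0,0,0,0,0,0,0,0,0,0,0,0,0,0,0,0,0,0,0,0,0,0,0,0,0,0,0,0,0,0,0,0,0]'
```

```text
time_s: 21.9
ee_pos: [0.5907, -0.0801, 0.0604]
ee_rot: [-0.067, 0.998, -0.0, -0.005]
contact_force: [-9.2, 0.6, 0.5]
width: 0.0554
time_s: 22.52
ee_pos: [0.5898, -0.0802, 0.0605]
ee_rot: [-0.067, 0.998, -0.0, -0.007]
contact_force: [-8.1, 0.3, 2.0]
width: 0.0556
```

```bash
python3 -m crank '[0.0006,0,0,0,-0.004,0,0,0.0006,0,0,0,-0.004,0,0,0.0004,0,0,0,-0.004,0,0,0.0003,0,0,0,-0.002,0,0,0.0003,0,0,0,-0.001,0,0]';python3 -m crank '[0.0003,0,0,0,-0.001,0,0,0.0003,0,0,0,-0.001,0,0,0.0003,0,0,0,-0.001,0,0,0.0003,0,0,0,-0.001,0,0,0.0003,0,0,0,-0.001,0,0]'
```

```text
time_s: 23.15
ee_pos: [0.5899, -0.0802, 0.0603]
ee_rot: [-0.067, 0.998, -0.0, -0.004]
contact_force: [-8.7, -0.3, 2.0]
width: 0.0553
time_s: 23.78
ee_pos: [0.59, -0.0802, 0.0603]
ee_rot: [-0.067, 0.998, 0.0, -0.004]
contact_force: [-8.8, -0.3, 2.9]
width: 0.0555
```

```bash
for i in 1; do python3 -m crank '[0.0003,0,0,0,-0.001,0,0,0.0003,0,0,0,-0.001,0,0,0.0003,0,0,0,-0.001,0,0,0.0003,0,0,0,-0.001,0,0,0.0003,0,0,0,-0.001,0,0]';done;python3 -m crank '[0.0003,0,0,0,-0.001,0,0,0.0003,0,0,0,-0.001,0,0,0.0003,0,0,0,-0.001,0,0,0.0003,0,0,0,-0.001,0,0,0.0003,0,0,0,-0.001,0,0]'
python3 -m crank '[0.0003,0,0,0,-0.001,0,0,0.0003,0,0,0,-0.001,0,0,0.0003,0,0,0,-0.001,0,0,0.0003,0,0,0,-0.001,0,0,0.0003,0,0,0,-0.001,0,0]'
python3 -m crank '[0.0003,0,0,0,-0.001,0,0,0.0003,0,0,0,-0.001,0,0,0.0003,0,0,0,-0.001,0,0,0.0003,0,0,0,-0.001,0,0,0.0003,0,0,0,-0.001,0,0]'
python3 -m crank '[0.0003,0,0,0,-0.001,0,0,0.0003,0,0,0,-0.001,0,0,0.0003,0,0,0,-0.001,0,0,0.0003,0,0,0,-0.001,0,0,0.0003,0,0,0,-0.001,0,0]'
python3 - <<'E'
from h import *
from bench import r
s=r.read_state();print(s["ee_pos"],s["ee_rot"],s["contact_force"],s["time_s"])
S=r.grab_frame("side");W=r.grab_frame("wrist");T=r.grab_frame("top")
for n,f in zip(("side","wrist","top"),(S,W,T)): cv2.imwrite(f"pics/o_{n}.png",f["color"][:,:,::-1])
a=cv2.imread("pics/o_side.png");cv2.imwrite("pics/o1.png",np.hstack([up(a,310,190,420,290,5),up(a,240,90,290,190,5)]))
s=r.read_state();print(s["ee_pos"],s["contact_force"],s["time_s"])
E
```

```text
time_s: 24.4
ee_pos: [0.59, -0.0802, 0.0604]
ee_rot: [-0.067, 0.998, 0.0, -0.005]
contact_force: [-8.7, 1.8, 1.3]
width: 0.0553
time_s: 25.02
ee_pos: [0.5901, -0.0802, 0.0604]
ee_rot: [-0.067, 0.998, 0.0, -0.006]
contact_force: [-9.3, 1.2, 2.5]
width: 0.0555
time_s: 25.65
ee_pos: [0.5902, -0.0802, 0.0605]
ee_rot: [-0.067, 0.998, 0.0, -0.006]
contact_force: [-9.3, 0.3, 1.1]
width: 0.0555
time_s: 26.28
ee_pos: [0.5903, -0.0802, 0.0605]
ee_rot: [-0.067, 0.998, 0.0, -0.007]
contact_force: [-10.4, 0.8, 1.4]
width: 0.0553
time_s: 26.9
ee_pos: [0.5903, -0.0802, 0.0606]
ee_rot: [-0.067, 0.998, 0.0, -0.008]
contact_force: [-9.7, 0.4, 1.4]
width: 0.0555
[ 0.5903493  -0.0801635   0.06056126] [-6.69594772e-02  9.97726061e-01  2.02613450e-04 -7.68731004e-03] [-9.70653127  0.3715613   1.38589156] 26.9
[ 0.59030896 -0.08016215  0.06053173] [-9.3388997   1.32388334  1.8289971 ] 27.05
```

View pics/o1.png

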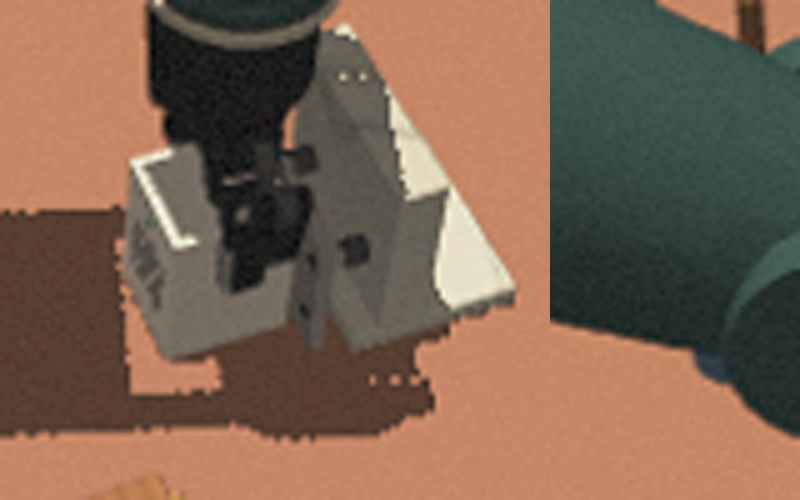

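View pics/o_wrist.png

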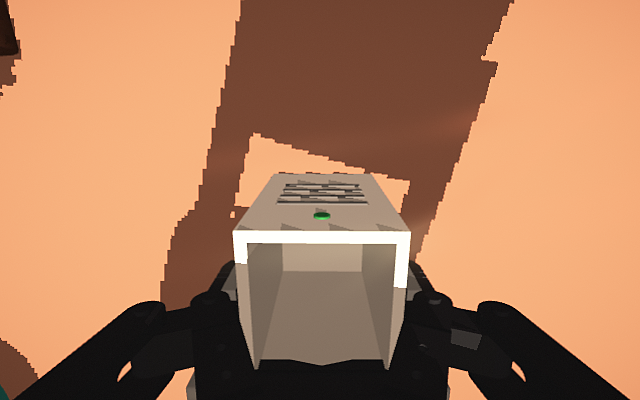

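View pics/o_top.png

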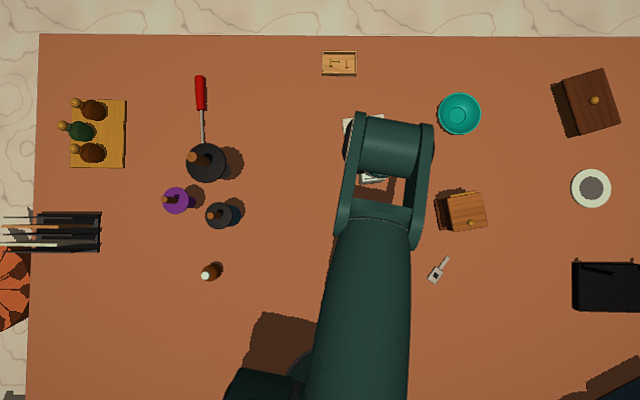

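```bash
python3 - <<'E'
from bench import r
print(r.job_done())
s=r.read_state();print(s["ee_pos"],s["contact_force"],s["time_s"])
E
```

```text
the job is handed in; nothing more can be done
None
the job is handed in; nothing more can be done
```

I finished the job and handed it in at about 27 s of the 72 s allowed. The hand-in gave no verdict, and I couldn't read the state afterwards, so the last second is unchecked.

**Brush:** I took the small black-collared brush from the blue stand and ran it down into the diffuser twice. By the arm's position, the tip was about 12 mm above the inner floor each time, and I raised it about 70 mm in between. I then put it back in its stand and let go. In the last top view it sits where it started, upright on its rim.

**Diffuser:** I gripped it across its width, set it on the console and pressed it against the plate for over 4 s. I aimed for about 9 N.

| Last check | Reading |
|---|---|
| Push at the tool | about 9.3 N |
| Plate travel, from arm position and calibration | about 19 mm |
| Off centre on the plate, sideways | about 1–2 mm |
| Turned relative to the plate | under 0.01 rad |
| Tilt of the gripper | about 0.015 rad |

The bystanders show no visible movement in the last top view.

**Disagreements and limits:**
- **Creep:** With plain holding rows the arm backed off about 1 mm and tilted slightly. I countered this with small pushes, which let the force vary between 8 and 10.4 N.
- **Push force:** The tool reading includes some friction from the console. At 0.5 N per mm it would mean 18.6 mm, against 19.7 mm from position, so the two differ by about 1 mm.
- **Back of the diffuser:** The cameras couldn't see its contact with the plate directly at the end.

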